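Set the draining rack home and hang the rinsed beaker

ROBOT

A 7-joint arm with a two-finger parallel gripper is mounted at the origin on the work surface. World frame = base frame: x ahead of the robot, y to its left, z up, the work surface at z = 0. Lengths are in m, angles in rad, forces in N, time in s.
With the tool pointing down it reaches from about 0.35 to 0.9 m from the base axis. Payload 8.1 kg.
Tool frame: the origin (TCP) lies at the very end of the fingers, on their centre line; the grasp point (between the pads) lies 19 mm behind it (arm.tcp_to_grasp is the z of the grasp point in the tool frame, in m); z points along the fingers, y is the line along which they close (so a half turn about z gives the same grasp; the last joint's range is limited). The gripper opens to 92 mm and grips with 3 to 60 N. Pads are 19 mm wide; open, the fingers measure 130 mm over their backs; the gripper's body (75 mm by 190 mm) begins 47 mm behind the grasp point.
Start: joints at [1.049, 0.434, 0.025, 1.573, -0.012, 1.134, -0.075], TCP at [0.254, -0.571, 0.227] pointing down, gripper open.
Joint ranges: [-2.62, 2.62], [-0.44, 2.09], [-1.27, 1.32], [0.08, 2.57], [-1.32, 4.46], [0.12, 2], [-2.74, 2.74]. Speed limits (rad/s): [2.22, 2.22, 3.01, 3.01, 3.14, 3.14, 3.14].

INTERFACE

Orientations are given as a rotation vector (axis times angle).
In Python, from cell import readout, vision, sign_off, arm gives the robot as it stands. The module is installed in compiled form; this text tells all that it offers.
- The arm moves only by the shell command python3 -m creep 'ROWS' [FORCE]. ROWS is JSON, a list of rows, each a list of 5 numbers: the shift along the tool's x, y, z in units of 4 cm (1.0 is 4 cm), then the turn about the tool's z in units of 4 degrees (1.0 is 4 degrees), then the opening, from 0 (shut) to 1 (fully open). A call has 1 to 12 rows; each row shifts and turns the commanded pose from where the row before left it, along the tool's axes as they then stand; what a row does not reach is not made up. A row lasts 1/8 s, in which the tool goes at most 62.5 mm and 10.7 degrees, less where a joint would pass 70% of its speed; a pose out of reach is approached as far as the arm can. A call with a number of a shift or a turn outside -1 to 1 is refused whole. A call with a gripper value outside its range is refused whole. The fingers move at their own pace and stop on an object; FORCE is the grip in N (left out, the last holds). Time passes only in rows, so rows that do not move let the fingers close. It gives the time, the measured TCP pose, the force, the opening and the grip force at its end, in the units of the state.
- readout.observe(): the state, without advancing time (a new reading comes with each control period).
- vision.get_image(name): name is "side" or "top"; returns a dict with "pixels" (480x640x3 uint8, blue, green, red), "z_map" (480x640 float32, m along the optical axis (not along the pixel's ray), 0 where there is no reading), "camera_matrix" (3x3 intrinsics, pixels), "position" and "rotation" of the camera in the world. Camera axes: x right, y up, looking along -z (the intrinsics and any distortion apply to the point x, -y, -z); pixel columns grow to the right and rows downward; lengths in m; the calibration is good to about 2 mm. A picture is of the moment at which its call begins.
- sign_off(): hands the job in; it is judged then, once.
The state is a dict: "clock": time; "joints": joint angles; "dq": joint speeds; "joint_efforts": joint torques, N m; "position": TCP position; "ee_rot": TCP orientation; "force": force on the tool from outside, world axes, zero at the start; "ft_torque": the same for the moment, N m; "width": opening from 0.0 (shut) to 1.0 (fully open); "gripper_force": force on a finger pad.
Only numpy, scipy, OpenCV 4.12 (cv2) and the standard library are available. Lean on these libraries where they do the work, as an engineer would, in place of code of your own. Each camera call takes 0.05 s, during which the arm holds its last target. There are 200 camera calls.

TASK

Slide the heavy steel draining rack straight back until its whole back edge is flush against the aluminium ledge, then hang the larger of the two upside-down beakers on the rack's slanted peg: slide it fully down the peg before letting go of it, without forcing it. Leave the rack flush and the beaker hanging at rest, keep the rack from tipping, and leave the other beaker, the spray bottle, the jar and the small carton where they are.

Things in the scene. Friction and masses are not known exactly. Their poses are not given: they have to be found in the camera images.
- rack: Loose steel draining rack, about 1.2 kg, one rigid piece: flat tray 180 mm deep (x), 260 mm wide (y), rim walls 36 mm high, 6 mm thick; post (26 x 34 mm, 91 mm high) at rack x = 54 mm carries the peg. Slides at 3 to 12 N pushed at a corner. Origin: centre of the underside; x towards its back (ledge), y left, z up. Outer faces at x = -90 (front, plain, for pushing) and +90 mm (back).
- rack_front_left (a point): Point on the front wall's outer face, 20 mm high, at rack y = +110 mm (near the left front corner): a place to push.
- rack_front_right (a point): Same at rack y = -110 mm (near the right front corner).
- rack_back_left (a point): Point on the back wall's outer face, 20 mm high, at rack y = +120 mm (left back corner).
- rack_back_right (a point): Same at rack y = -120 mm (right back corner).
- ledge: Fixed aluminium ledge, a bar 600 mm long (its y), 30 mm thick, 45 mm high. Origin: middle of its front face (the face towards the robot) at table level; x points away from the robot, square to that face, z up. The rack is flush when both its back corner points have ledge x of about 0.
- peg: Slanted white plastic peg, 36 mm diameter, rounded tip (20 mm wide at 98 mm), 100 mm long, rigid on the rack, root at rack (50, 0, 95) mm. Origin: root, on its axis; z runs along the axis from root up to tip and leans 35 degrees from vertical towards the rack's front (the robot); y as the rack's.
- peg_tip (a point): End of the peg on its axis, 100 mm from the root; 177 mm above the table, at rack x = -7 mm.
- beaker: Larger white plastic beaker, loose, about 80 g: straight round cup, 52 mm outer and 45 mm inner diameter, 95 mm tall, standing upside down. Origin: centre of the mouth; z from mouth to closed end (up at the start). May be gripped at 20 to 60 N; 4.5 mm play all round on the peg. Fully hung, its inner bottom rests on the peg's tip and its z lies along the peg's.
- beaker_in (a point): Centre of the beaker's inner bottom, 90 mm from the mouth along its z. Lies at the peg's tip when fully hung.
- small_beaker: Smaller white beaker, 41 mm outer diameter, 70 mm tall, also upside down; too narrow for the peg. To be left alone. Origin: centre of its mouth. The two beakers stand one on each side of the rack, on either side.
- sprayer: Loose spray bottle, 64 mm diameter, 162 mm tall, black spray head; origin under its centre. Left alone.
- gel_jar: Loose glass jar, 60 mm diameter, 85 mm tall; origin under its centre. Left alone.
- kit_box: Loose cardboard box, 75 x 50 x 30 mm; origin under its centre. Left alone.
Things that resemble listed ones, but are neither listed nor needed, are in the scene too. What is shaped like the beaker but brown, orange or red is not meant.

How it is judged:
By the outcome, as a careful person would: the job done as asked, in the order asked, and still so for the second after the job is handed in, with the robot touching nothing.
It also fails if it takes over 72 s, if anything falls off the work surface, if the arm or the gripper's body presses on something with over 40 N, if the wrist force passes 120 N, or if a joint passes its speed limit or range.

## Working session

There is one attempt and no reset: what is moved stays moved. The work goes in short steps, Python scripts to look and compute and a shell command to move; the robot and the scene stay as the last step left them, time stands still between calls to the robot, and variables do not carry over. Pictures are saved under pics/ and viewed, at most 10 in all, crops included, and the job is handed in when it is done.

```bash
mkdir -p pics
cat > h.py <<'E'
import numpy as np, cv2
from cell import readout, vision, sign_off, arm
from scipy.spatial.transform import Rotation as R
def cloud(im):
    K=im["camera_matrix"];z=im["z_map"];v,u=np.mgrid[:480,:640]
    p=np.stack([(u-K[0,2])/K[0,0]*z,-(v-K[1,2])/K[1,1]*z,-z],-1)
    M=np.array(im["rotation"]); M=M if M.shape==(3,3) else R.from_rotvec(M).as_matrix()
    w=p@M.T+np.array(im["position"]); w[z==0]=np.nan
    return w
E
python3 - <<'E'
from h import *
s=readout.observe();print(s)
for n in("side","top"):
    im=vision.get_image(n);cv2.imwrite(f"pics/{n}0.png",im["pixels"]);np.savez(f"{n}0.npz",**im)
    print(n,{k:im[k] for k in im if k not in("pixels","z_map")})
E
```

```text
{'clock': 0.0, 'joints': array([ 1.0493792 ,  0.43524593,  0.02494494,  1.57411932, -0.01159536,
        1.13393997, -0.07506012]), 'dq': array([-0.00021658,  0.00120827, -0.00056215,  0.00015923,  0.00094988,
       -0.00114239, -0.00029136]), 'joint_efforts': array([ 2.36184405e-04, -6.67862320e+01,  9.84945372e-01, -3.14468801e+01,
       -6.06125663e-02,  4.31261107e-02,  2.09057107e-04]), 'position': array([ 0.25393082, -0.57053699,  0.22592177]), 'ee_rot': array([-3.07149549e+00, -6.52762756e-01,  7.18003252e-04]), 'force': array([-0.1995448 , -0.58633149, -0.04105052]), 'ft_torque': array([ 0.0205184 ,  0.03329095, -0.04241369]), 'gripper_force': 0.0, 'width': 0.9992018157311444}
side {'camera_matrix': array([[478.90864057,   0.        , 311.34757129],
       [  0.        , 478.90864057, 244.44001368],
       [  0.        ,   0.        ,   1.        ]]), 'position': array([0.52162582, 0.97438579, 0.91982316]), 'rotation': array([ 0.0262135 , -1.33258886, -2.7761845 ])}
top {'camera_matrix': array([[479.68869523,   0.        , 322.26356172],
       [  0.        , 479.68869523, 238.47566111],
       [  0.        ,   0.        ,   1.        ]]), 'position': array([ 0.39749864, -0.00173107,  1.36513823]), 'rotation': array([ 0.10914607, -0.08534074, -1.55465987])}
```

View pics/top0.png

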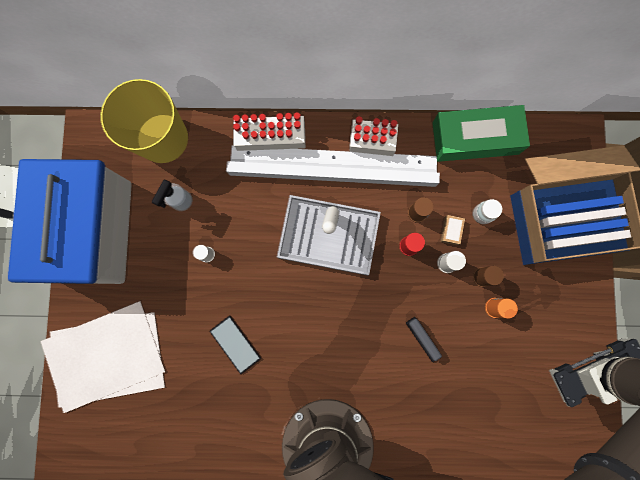

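View pics/side0.png

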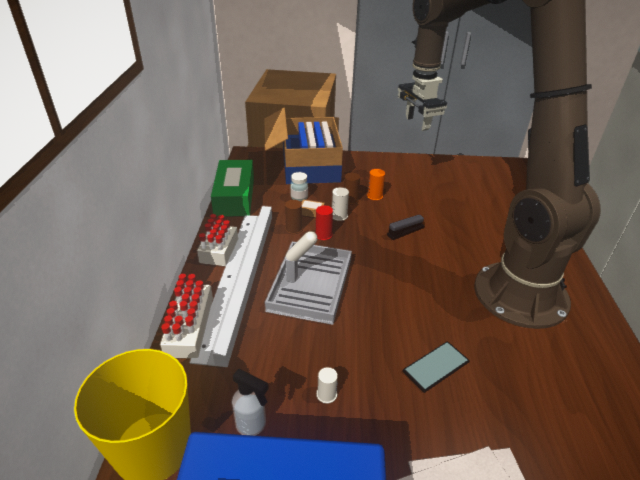

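The top view shows the rack at about (330,235) and the ledge at about (333,168). There are three white cylinder candidates:
- (204,253): narrow and short, on the left of the rack. This is the small beaker.
- (452,261): on the right of the rack. This is the larger beaker.
- (488,211): the jar with a cap.

The red, orange and brown cups are decoys. I'll confirm the choice by measuring and with a crop.

```bash
cat > m.py <<'E'
from h import *
def rack_ledge(im):
    w=cloud(im);x,y,z=w[...,0],w[...,1],w[...,2]
    v,u=np.mgrid[:480,:640];g=im["pixels"].astype(int);grey=(g.max(-1)-g.min(-1)<40)
    reg=(u>225)&(u<442)&(v>140)
    L=reg&(v<195)&(z>.038)&(z<.05)&grey
    # front edge of ledge top: min x per column
    pts=[]
    for c in range(235,432):
        k=np.where(L[:,c])[0]
        if len(k): pts.append(w[k.max(),c,:2])
    pts=np.array(pts)
    for _ in range(3):
        a=np.polyfit(pts[:,1],pts[:,0],1);e=pts[:,0]-np.polyval(a,pts[:,1]);pts=pts[abs(e)<max(.003,2*e.std())]
    m=reg&(u>260)&(u<400)&(v>160)&(v<290)&(z>.026)&(z<.044)&grey
    n,lab,st,_=cv2.connectedComponentsWithStats(m.astype(np.uint8))
    q=w[m][:,:2]; q=q[q[:,0]<np.polyval(a,q[:,1])-.004]
    return a,pts,q,w
def rect(q):
    return cv2.minAreaRect(q.astype(np.float32))
E
python3 - <<'E'
from m import *
d=dict(np.load("top0.npz"));a,pts,q,w=rack_ledge(d)
print("ledge x=%.4f*y+%.4f"%tuple(a),len(pts),pts[0],pts[-1])
r=rect(q);print(len(q),r,cv2.boxPoints(r))
x,y,z=w[...,0],w[...,1],w[...,2]
v,u=np.mgrid[:480,:640]
for n,(c,rr) in dict(big=(452,261),small=(204,253),jar=(488,211),red=(413,244),brown=(490,277),brown2=(424,209),kit=(454,229)).items():
    m=(abs(u-c)<18)&(abs(v-rr)<18)&(z>.02); zt=np.nanpercentile(z[m],90)
    k=m&(abs(z-zt)<.006);(cx,cy),R_=cv2.minEnclosingCircle(w[k][:,:2].astype(np.float32)); print(n,zt.round(4),np.round((cx,cy,2*R_),4))
print("peg hi",w[(z>.165)&(abs(u-330)<30)&(abs(v-225)<40)].mean(0))
s=dict(np.load("side0.npz"))["pixels"]; t=d["pixels"]
A=cv2.resize(t[190:300,390:520],None,fx=3,fy=3);B=cv2.resize(s[160:260,270:400],None,fx=3,fy=3);C=cv2.resize(s[350:420,290:360],None,fx=3,fy=3)
o=np.zeros((640,790,3),np.uint8);o[:330,:390]=A;o[:300,400:790]=B;o[335:335+C.shape[0],:C.shape[1]]=C
cv2.imwrite("pics/crop.png",o[:560])
E
```

```text
ledge x=0.0459*y+0.7378 193 [0.75107878 0.26932403] [ 0.72547555 -0.28302177]
778 ((0.5756852626800537, 0.0018392950296401978), (0.26083141565322876, 0.18098761141300201), 79.71540832519531) [[ 0.4633613  -0.11032449]
 [ 0.641441   -0.1426376 ]
 [ 0.68800926  0.11400308]
 [ 0.50992954  0.14631619]]
big 0.0986 [ 0.5026 -0.3343  0.0514]
small 0.0732 [0.5178 0.3505 0.041 ]
jar 0.0883 [ 0.6442 -0.4376  0.0536]
red 0.0982 [ 0.5496 -0.2272  0.0522]
brown 0.0983 [ 0.4644 -0.4331  0.0522]
brown2 0.0981 [ 0.6462 -0.2515  0.0524]
kit 0.0347 [ 0.5954 -0.3474  0.0863]
peg hi [0.57812154 0.00140452 0.17499989]
```

View pics/crop.png

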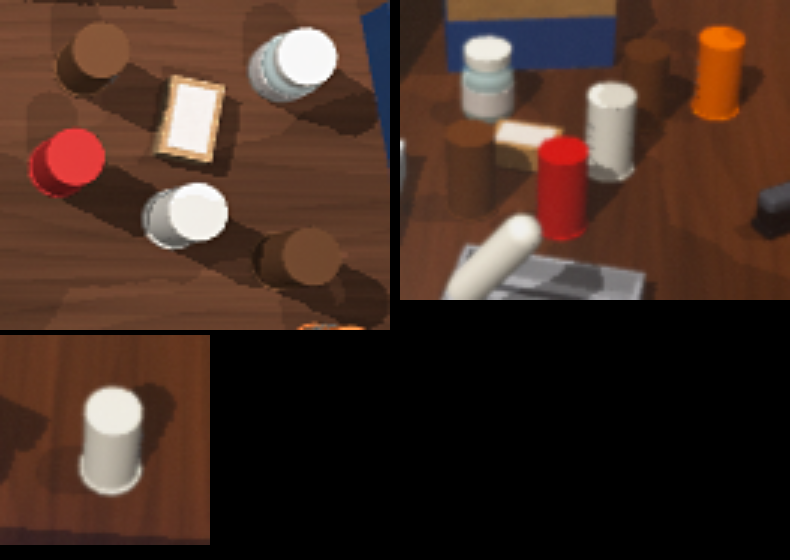

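The crop confirms it. The white cup at (452,261) is 52 mm wide and about 95 mm tall, so it is the larger beaker. The one at (204,253) is 41 mm wide and 70 mm tall, so it is the small one. The rack's right side has to go back about 90 mm and its left side about 55 mm, so I'll push the right corner first.

```bash
python3 -m creep '[[0,0,0,0.95,0],[0,0,0,0.95,0],[0,0,0,0.95,0],[0,0,0,0.95,0],[0,0,0,0.95,0],[0,0,0,0.95,0],[0,0,0,0.95,0],[0.3,-1,0,0,0],[0.3,-1,0,0,0],[0.3,-1,0,0,0],[0.3,-1,0,0,0],[0.3,-1,0,0,0]]' 20
python3 -m creep '[[0.3,-1,0,0,0],[0.3,-1,0,0,0],[0.3,-1,0,0,0],[0.3,-1,0,0,0],[0.3,-1,0,0,0],[0.3,-1,0,0,0],[0,-1,0,0,0],[0,0,0,0,0],[0,0,0,0,0]]'
```

```text
clock: 1.6
position: [0.3234, -0.3724, 0.2265]
ee_rot: [-3.14, 0.071, 0.0]
force: [1.8, 0.2, -0.3]
width: 0.006
gripper_force: 0.0
clock: 2.72
position: [0.4076, -0.0981, 0.2266]
ee_rot: [3.14, -0.072, -0.001]
force: [0.2, 0.2, -0.2]
width: 0.003
gripper_force: 0.0
```

```bash
python3 -m creep '[[0,-0.2,1,0,0],[0,0,1,0,0],[0,0,1,0,0],[0,0,1,0,0],[0,0,0.8,0,0],[0,0,0.4,0,0],[0,0,0.15,0,0],[0,0,0,0,0]]'
python3 -m creep '[[0.4,0,0,0,0],[0.4,0,0,0,0],[0.2,0,0,0,0],[0.2,0,0,0,0],[0.15,0,0,0,0],[0.15,0,0,0,0],[0.15,0,0,0,0],[0.15,0,0,0,0]]'
```

```text
clock: 3.72
position: [0.4081, -0.0903, 0.0127]
ee_rot: [3.14, -0.073, -0.001]
force: [0.2, 0.3, -0.4]
width: 0.004
gripper_force: 0.0
clock: 4.72
position: [0.4776, -0.094, 0.0121]
ee_rot: [3.14, -0.074, -0.008]
force: [-6.4, -3.3, 2.5]
width: 0.005
gripper_force: 3.0
```

```bash
python3 -m creep '[[0.1,0,0,0,0],[0.1,0,0,0,0],[0,0,0,0,0],[-0.5,0,0,0,0],[-0.5,0,0,0,0],[0,-1,0,0,0],[0,-1,0,0,0],[0,0,0,0,0]]'
cat > st.py <<'E'
from m import *
import sys
im=vision.get_image("top");np.savez("t.npz",**im)
a=np.array([.0459,.7378]);_,_,q,w=rack_ledge(im)
r=rect(q);b=cv2.boxPoints(r);b=b[np.argsort(b[:,0])]
print(len(q),r);
for p in b: print(p.round(4),"ledge x %.4f"%((p[0]-np.polyval(a,p[1]))/np.hypot(1,a[0])))
E
python3 st.py
```

```text
clock: 5.72
position: [0.4527, -0.0077, 0.013]
ee_rot: [-3.139, 0.062, -0.002]
force: [-0.6, 0.0, 0.5]
width: 0.006
gripper_force: 0.0
646 ((0.5930709838867188, 0.011139273643493652), (0.2601790130138397, 0.1808992326259613), 86.93054962158203)
[ 0.4958 -0.1139] ledge x -0.2365
[0.5097 0.1459] ledge x -0.2345
[ 0.6764 -0.1236] ledge x -0.0556
[0.6904 0.1362] ledge x -0.0536
```

```bash
python3 -m creep '[[0,-0.6,0,0.1,1],[0.4,0,0,0,1],[0.2,0,0,0,1],[0.15,0,0,0,1],[0.15,0,0,0,1],[0.15,0,0,0,1],[0.15,0,0,0,1],[0.15,0,0,0,1],[0.15,0,0,0,1],[0.15,0,0,0,1],[0.15,0,0,0,1],[0,0,0,0,1]]'
python3 -m creep '[[0.1,0,0,0,1],[0.1,0,0,0,1],[0.1,0,0,0,1],[0,0,0,0,1]]'; python3 st.py
```

```text
clock: 7.28
position: [0.5231, 0.0084, 0.0119]
ee_rot: [3.14, -0.083, -0.006]
force: [-4.8, -1.0, -2.9]
width: 0.998
gripper_force: 2.2
clock: 7.78
position: [0.5359, 0.008, 0.0123]
ee_rot: [3.14, -0.082, -0.003]
force: [-5.1, 0.3, -3.5]
width: 0.998
gripper_force: 2.2
605 ((0.63749098777771, 0.010747991502285004), (0.26022252440452576, 0.1814592480659485), 87.04704284667969)
[ 0.5402 -0.1145] ledge x -0.1922
[0.5536 0.1454] ledge x -0.1907
[ 0.7214 -0.1239] ledge x -0.0107
[0.7348 0.136 ] ledge x -0.0092
```

```bash
python3 -m creep '[[0.1,0,0,0,1],[0.1,0,0,0,1],[0,0,0,0,1]]';python3 -m creep '[[0.06,0,0,0,1],[0,0,0,0,1]]';python3 -m creep '[[0.06,0,0,0,1],[0,0,0,0,1]]'; python3 st.py
```

```text
clock: 8.2
position: [0.5446, 0.0077, 0.0126]
ee_rot: [3.14, -0.083, -0.0]
force: [-4.0, 0.5, -2.4]
width: 0.996
gripper_force: 1.9
clock: 8.45
position: [0.5458, 0.0076, 0.0127]
ee_rot: [3.14, -0.082, -0.003]
force: [-7.0, 0.6, 1.0]
width: 0.997
gripper_force: 3.8
clock: 8.7
position: [0.5458, 0.0075, 0.0126]
ee_rot: [3.14, -0.082, -0.01]
force: [-15.2, 0.4, 10.2]
width: 0.999
gripper_force: 7.8
488 ((0.6452671885490417, 0.010521739721298218), (0.26082557439804077, 0.17704685032367706), 87.10077667236328)
[ 0.5503 -0.1152] ledge x -0.1821
[0.5635 0.1452] ledge x -0.1808
[ 0.7271 -0.1242] ledge x -0.0050
[0.7403 0.1363] ledge x -0.0038
```

The force rose to 15 N with no further motion. I'll now seat each corner separately.

```bash
python3 -m creep '[[-0.4,0,0,0,0],[0,1,0,0,0],[0,1,0,0,0],[0,0.7,0,0,0],[0,0,0,0,0],[0.2,0,0,0,0],[0.1,0,0,0,0],[0,0,0,0,0]]';python3 -m creep '[[0.06,0,0,0,0],[0,0,0,0,0]]';python3 -m creep '[[0.06,0,0,0,0],[0,0,0,0,0]]'
```

```text
clock: 9.75
position: [0.5407, -0.0991, 0.0128]
ee_rot: [-3.14, 0.08, -0.001]
force: [-1.2, -0.2, -0.7]
width: 0.179
gripper_force: 0.0
clock: 10.0
position: [0.5419, -0.0998, 0.0125]
ee_rot: [-3.14, 0.082, 0.001]
force: [-2.1, 2.5, -0.2]
width: 0.008
gripper_force: 1.0
clock: 10.25
position: [0.542, -0.1, 0.0122]
ee_rot: [-3.14, 0.082, 0.008]
force: [-9.1, 3.6, 5.0]
width: 0.006
gripper_force: 4.5
```

```bash
python3 -m creep '[[0.06,0,0,0,0],[0,0,0,0,0]]';python3 -m creep '[[-0.3,0,0,0,0],[-0.3,0,0,0,0],[0,-1,0,0,0],[0,-1,0,0,0],[0,-1,0,0,0],[0,-1,0,0,0],[0,-1,0,0,0],[0,-0.5,0,0,0],[0,0,0,0,0],[0.3,0,0,0,0],[0.2,0,0,0,0],[0,0,0,0,0]]'
```

```text
clock: 10.5
position: [0.5419, -0.1002, 0.0119]
ee_rot: [-3.14, 0.082, 0.015]
force: [-16.1, 3.0, 10.2]
width: 0.005
gripper_force: 7.8
clock: 12.0
position: [0.5516, 0.1172, 0.0119]
ee_rot: [3.138, -0.085, -0.011]
force: [-11.6, 0.1, 7.1]
width: 0.006
gripper_force: 5.9
```

```bash
python3 -m creep '[[0.06,0,0,0,0],[0,0,0,0,0]]';python3 -m creep '[[0.06,0,0,0,0],[0,0,0,0,0]]'
```

```text
clock: 12.25
position: [0.5516, 0.1172, 0.0116]
ee_rot: [3.137, -0.084, -0.017]
force: [-18.5, -0.1, 12.3]
width: 0.003
gripper_force: 9.3
clock: 12.5
position: [0.5516, 0.1172, 0.0113]
ee_rot: [3.137, -0.083, -0.023]
force: [-25.3, 0.7, 16.9]
width: 0.008
gripper_force: 13.0
```

The rack is flush: both corner contacts agree to 0.4 mm. Next I'll back off, rise and go above the beaker.

```bash
python3 -m creep '[[-0.4,0,0,0,0],[-0.3,0,0,0,0],[0,0,-1,0,0],[0,0,-1,0,0],[0,0,-1,0,0],[0,0,-1,0,0],[0,0,-0.8,0,0],[0,1,0,0,0],[0,1,0,0,0],[0,1,0,0,0],[0,1,0,0,0],[0,1,0,0,0.8]]'
python3 -m creep '[[0,1,0,0,0.8],[0,1,0,0,0.8],[0,1,0,0,0.8],[0,1,0,0,0.8],[0,1,0,0,0.8],[0,1,0,0,0.8],[0,0.3,0,0,0.8],[0,0,0,0,0.8],[0,0,0,0,0.8]]'
python3 - <<'E'
from h import *
# side view: white beaker top circle centre vs depth; top now for rack
s=vision.get_image("side");w=cloud(s);z=w[...,2];v,u=np.mgrid[:480,:640]
m=(abs(u-340)<14)&(v>175)&(v<230)&(s["pixels"].min(-1)>120)&(z>.09)&(z<.105)
(c,r)=cv2.minEnclosingCircle(w[m][:,:2].astype(np.float32));print("side beaker",c,2*r,m.sum(),np.nanmean(z[m]))
E
python3 st.py
```

```text
clock: 14.0
position: [0.521, -0.0816, 0.205]
ee_rot: [3.14, -0.085, 0.001]
force: [0.1, 0.2, -0.7]
width: 0.073
gripper_force: 0.0
clock: 15.12
position: [0.5082, -0.3293, 0.2047]
ee_rot: [-3.14, 0.08, -0.0]
force: [-0.9, -0.1, 0.2]
width: 0.8
gripper_force: 0.0
side beaker (0.5023226141929626, -0.3289981782436371) 0.060074690729379654 126 0.0945299481260688
641 ((0.6453831195831299, 0.009888090193271637), (0.260565847158432, 0.17627139389514923), 87.39688873291016)
[ 0.5514 -0.1163] ledge x -0.1809
[0.5633 0.144 ] ledge x -0.1810
[ 0.7275 -0.1243] ledge x -0.0046
[0.7393 0.136 ] ledge x -0.0047
```

```bash
python3 -m creep '[[-0.14,0.08,0.9,0,0.8],[0,0,0.9,0,0.8],[0,0,0.9,0,0.8],[0,0,0.6,0,0.8],[0,0,0.4,0,0.8],[0,0,0,0,0.8],[0,0,0,0,0.4],[0,0,0,0,0.4],[0,0,0,0,0.4],[0,0,0,0,0.4],[0,0,0,0,0.4],[0,0,0,0,0.4]]' 22
```

```text
clock: 16.73
position: [0.5026, -0.334, 0.0576]
ee_rot: [3.14, -0.083, 0.002]
force: [-0.8, 1.0, 6.6]
width: 0.576
gripper_force: 22.0
```

Gripped at 22 N. Now I'll lift it and carry it above the peg.

```bash
python3 -m creep '[[0,0,-0.4,0,0.4],[0,0,-0.8,0,0.4],[0,0,-1,0,0.4],[0,0,-1,0,0.4],[0,0,-1,0,0.4],[0,0,-1,0,0.4],[0,-0.5,0,0,0.4],[0,-0.8,0,0,0.4],[0,-0.8,0,0,0.4],[0,-0.8,0,0,0.4],[0,-0.8,0,0,0.4],[0,-0.8,0,0,0.4]]' 21
python3 -m creep '[[0,-0.8,0,0,0.4],[0.2,-0.8,0,0,0.4],[0.4,-0.8,0,0,0.4],[0.5,-0.7,0,0,0.4],[0.5,-0.5,0,0,0.4],[0.5,-0.3,0,0,0.4],[0.5,-0.15,0,0,0.4],[0.5,0,0,0,0.4],[0.2,0,0,0,0.4],[0,0,0,0,0.4]]'
python3 - <<'E'
from h import *
s=vision.get_image("side");np.savez("s1.npz",**s)
cv2.imwrite("pics/s1.png",cv2.resize(s["pixels"][100:340,200:460],None,fx=2.3,fy=2.3))
w=cloud(s);z=w[...,2];x=w[...,0];y=w[...,1]
m=(abs(x-.65)<.06)&(abs(y-.01)<.05)
for lo,hi in((.15,.16),(.16,.17),(.17,.18),(.2,.21),(.21,.22),(.23,.24)):
    k=m&(z>lo)&(z<hi);print(lo,k.sum(),np.nanmean(w[k],0).round(4) if k.any() else "", (np.nanmin(x[k]).round(4),np.nanmax(x[k]).round(4)) if k.any() else "")
E
```

```text
clock: 18.23
position: [0.5106, -0.152, 0.2643]
ee_rot: [-3.14, 0.081, 0.002]
force: [-0.0, 0.4, -1.5]
width: 0.569
gripper_force: 21.0
clock: 19.48
position: [0.6513, 0.0011, 0.2642]
ee_rot: [3.14, -0.083, -0.002]
force: [0.5, 0.0, -0.8]
width: 0.572
gripper_force: 21.0
0.15 52 [0.6587 0.0254 0.1549] (np.float64(0.6357), np.float64(0.6783))
0.16 61 [0.6521 0.025  0.1644] (np.float64(0.6331), np.float64(0.6718))
0.17 77 [0.6487 0.019  0.1748] (np.float64(0.6329), np.float64(0.6662))
0.2 24 [0.6524 0.0226 0.2082] (np.float64(0.6235), np.float64(0.6781))
0.21 87 [0.6466 0.0215 0.214 ] (np.float64(0.6232), np.float64(0.6766))
0.23 76 [0.6485 0.0228 0.2352] (np.float64(0.6253), np.float64(0.6751))
```

View pics/s1.png

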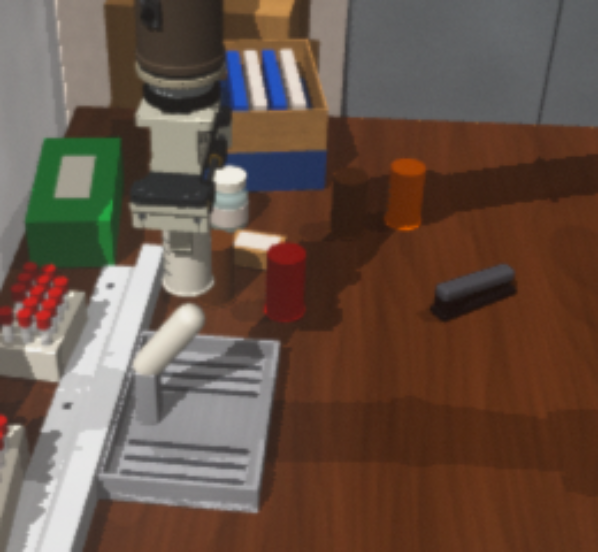

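Held upright, the beaker sits just behind and above the peg tip, which is at about (190,320) in the crop. It needs about 9 mm more in +y. I'll correct that and lower it so the mouth goes over the tip.

```bash
python3 -m creep '[[0,-0.22,0,0,0.4],[0,0,0.3,0,0.4],[0,0,0.3,0,0.4],[0,0,0.2,0,0.4],[0,0,0,0,0.4]]'
python3 -m creep '[[0,0,0.15,0,0.4],[0,0,0.1,0,0.4],[0,0,0,0,0.4]]'
```

```text
clock: 20.15
position: [0.6516, 0.0094, 0.2316]
ee_rot: [3.14, -0.083, -0.003]
force: [-0.2, 0.5, -1.3]
width: 0.57
gripper_force: 21.0
clock: 20.52
position: [0.6521, 0.0096, 0.2224]
ee_rot: [3.14, -0.083, -0.001]
force: [-0.2, -0.1, -0.4]
width: 0.567
gripper_force: 21.0
```

```bash
python3 -m creep '[[-0.1,0,0.01,0,0.4],[-0.1,0,0.01,0,0.4],[-0.13,0,0.02,0,0.4],[0,0,0,0,0.4]]'; python3 -m creep '[[-0.16,0,0.04,0,0.4],[-0.16,0,0.05,0,0.4],[0,0,0,0,0.4]]'
```

```text
clock: 21.02
position: [0.639, 0.0105, 0.2216]
ee_rot: [-3.14, 0.082, -0.001]
force: [1.9, 0.6, 2.5]
width: 0.573
gripper_force: 21.0
clock: 21.4
position: [0.6254, 0.0113, 0.2174]
ee_rot: [-3.14, 0.082, 0.001]
force: [1.9, 0.5, 1.3]
width: 0.57
gripper_force: 21.0
```

```bash
cat > look.py <<'E'
from h import *
import sys
s=vision.get_image("side")
cv2.imwrite(f"pics/{sys.argv[1]}.png",cv2.resize(s["pixels"][200:320,230:370],None,fx=4,fy=4))
t=vision.get_image("top");w=cloud(t)
# rack front wall top edge: row of nearest-robot rim pixels at two column bands
g=t["pixels"].astype(int);z=w[...,2];x=w[...,0];y=w[...,1]
k=(z>.026)&(z<.046)&(x>.5)&(x<.60)&(abs(y-.014)<.125)&(g.max(-1)-g.min(-1)<40)
L=x-.0459*y-.7378
for a,b in((-.11,-.07),(.10,.135)):
    m=k&(y>a)&(y<b); print("front L",np.percentile(L[m],3).round(4),np.median(L[m&(L<-.165)]).round(4),m.sum())
E
python3 look.py s2
python3 - <<'E'
from h import *
t=dict(np.load("t.npz"));w=cloud(t);g=t["pixels"].astype(int);z=w[...,2];x=w[...,0];y=w[...,1]
k=(z>.026)&(z<.046)&(x>.5)&(x<.60)&(abs(y-.014)<.125)&(g.max(-1)-g.min(-1)<40)
L=x-.0459*y-.7378
for a,b in((-.11,-.07),(.10,.135)):
    m=k&(y>a)&(y<b); print("ref L",np.percentile(L[m],3).round(4),np.median(L[m&(L<-.165)]).round(4),m.sum())
E
```

```text
ref L -0.1807 -0.1781 35
ref L -0.1806 -0.178 31Traceback (most recent call last):
  File "look.py", line 11, in <module>
    m=k&(y>a)&(y<b); print("front L",np.percentile(L[m],3).round(4),np.median(L[m&(L<-.165)]).round(4),m.sum())
                                     ~~~~~~~~~~~~~^^^^^^^^
    return _quantile_unchecked(
        a, q, axis, out, overwrite_input, method, keepdims, weights)
    return _ureduce(a,
                    func=_quantile_ureduce_func,
    ...<5 lines>...
                    overwrite_input=overwrite_input,
                    method=method)
    r = func(a, **kwargs)
    result = _quantile(arr,
                       quantiles=q,
    ...<2 lines>...
                       out=out,
                       weights=wgt)
    slices_having_nans = np.isnan(arr[-1, ...])
                                  ~~~^^^^^^^^^
IndexError: index -1 is out of bounds for axis 0 with size 0
```

View pics/s2.png

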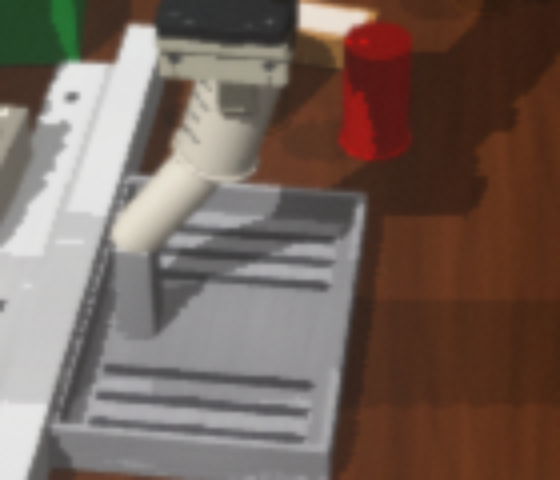

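The side view shows the beaker tilting about 20° on the peg tip, around (215,140) in the crop, with the rack still at the ledge. I'll continue the arc.

```bash
python3 -m creep '[[-0.12,0,0.05,0,0.4],[-0.12,0,0.05,0,0.4],[-0.12,0,0.06,0,0.4],[-0.12,0,0.06,0,0.4],[0,0,0,0,0.4]]'; sed -i 's/print("front/len(L[m]) and print("front/' look.py; python3 look.py s3
```

```text
clock: 22.12
position: [0.6063, 0.0122, 0.2085]
ee_rot: [3.141, -0.082, -0.002]
force: [2.0, 1.9, 0.4]
width: 0.567
gripper_force: 21.0
front L -0.1807 -0.1783 6
front L -0.1809 -0.1778 30
```

View pics/s3.png

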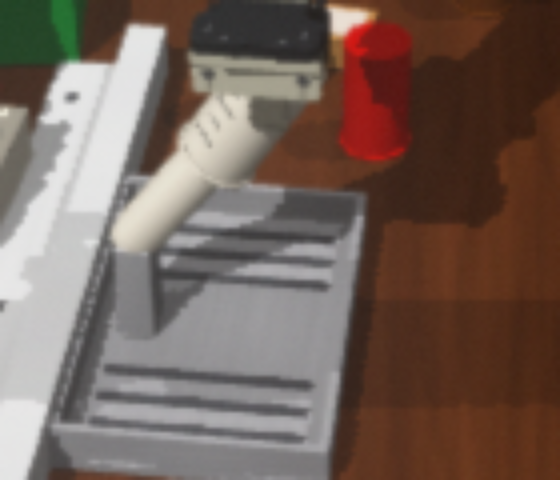

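Aligned, and the rack hasn't moved. Now I'll slide down along the peg axis with a small +y relief.

```bash
python3 -m creep '[[0.1,-0.04,0.143,0,0.4],[0.1,0,0.143,0,0.4],[0.1,0,0.143,0,0.4],[0,0,0,0,0.4]]'; python3 -m creep '[[0.1,0,0.143,0,0.4],[0.1,0,0.143,0,0.4],[0.1,0,0.143,0,0.4],[0,0,0,0,0.4]]'
```

```text
clock: 22.72
position: [0.6193, 0.0128, 0.1907]
ee_rot: [3.14, -0.083, -0.001]
force: [1.2, -0.6, 0.7]
width: 0.564
gripper_force: 21.0
clock: 23.22
position: [0.6313, 0.0123, 0.1738]
ee_rot: [3.14, -0.083, -0.001]
force: [0.7, 0.4, -0.5]
width: 0.565
gripper_force: 21.0
```

```bash
python3 -m creep '[[0.1,0,0.143,0,0.4],[0.1,0,0.143,0,0.4],[0.1,0,0.143,0,0.4],[0.07,0,0.1,0,0.4],[0,0,0,0,0.4]]'; python3 -m creep '[[0.03,0,0.042,0,0.4],[0.03,0,0.042,0,0.4],[0,0,0,0,0.4]]'; python3 -m creep '[[0.03,0,0.042,0,0.4],[0,0,0,0,0.4]]'
```

```text
clock: 23.85
position: [0.6461, 0.0116, 0.1528]
ee_rot: [3.14, -0.083, -0.0]
force: [1.3, -0.3, -0.2]
width: 0.563
gripper_force: 21.0
clock: 24.22
position: [0.6483, 0.0115, 0.1498]
ee_rot: [3.14, -0.082, -0.0]
force: [0.9, -0.3, -0.3]
width: 0.567
gripper_force: 21.0
clock: 24.48
position: [0.6496, 0.0114, 0.1482]
ee_rot: [3.14, -0.083, 0.0]
force: [-0.1, 0.2, -1.3]
width: 0.57
gripper_force: 21.0
```

```bash
python3 -m creep '[[0.03,0,0.042,0,0.4],[0,0,0,0,0.4]]'; python3 -m creep '[[0.02,0,0.03,0,0.4],[0,0,0,0,0.4]]';  python3 look.py s4
```

```text
clock: 24.72
position: [0.6499, 0.0114, 0.1477]
ee_rot: [3.14, -0.083, -0.002]
force: [-7.7, -0.9, 11.3]
width: 0.563
gripper_force: 21.0
clock: 24.98
position: [0.6502, 0.0113, 0.1473]
ee_rot: [3.14, -0.082, -0.003]
force: [-13.2, -0.6, 20.7]
width: 0.567
gripper_force: 21.0
front L -0.1807 -0.1777 31
```

View pics/s4.png

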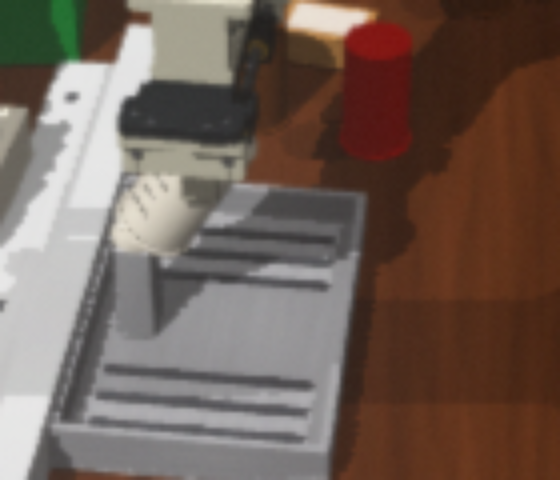

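The beaker is at the bottom of the peg: there is an axial reaction of about 24 N with no further motion. I'll relieve the load, open and rise.

```bash
python3 -m creep '[[-0.035,0,-0.05,0,0.4],[0,0,0,0,0.4]]'; python3 -m creep '[[0,0,0,0,0.75],[0,0,0,0,0.85],[0,0,0,0,0.9],[0,0,0,0,0.9],[0,0,-0.3,0,0.9],[0,0,-0.6,0,0.9],[0,0,-1,0,0.9],[0,0,-1,0,0.9],[0,0,-1,0,0.9],[-1,0,0,0,0.9],[-1,0,0,0,0.9]]'; python3 -m creep '[[-1,1,0,0,0.9],[-1,1,0,0,0.9],[-1,1,0,0,0.9],[0,1,0,0,0.9],[0,1,0,0,0.9],[0,0,0,0,0.9],[0,0,0,0,0.9]]'; python3 look.py s5; python3 st.py
python3 - <<'E'
from h import *
t=dict(np.load("t.npz"));s=vision.get_image("side")
a=cv2.resize(t["pixels"][130:300,190:510],None,fx=1.8,fy=1.8);b=cv2.resize(s["pixels"][150:400,200:400],None,fx=1.1,fy=1.1)
c=cv2.imread("pics/s5.png");c=cv2.resize(c,None,fx=.6,fy=.6)
o=np.zeros((600,640,3),np.uint8);o[:a.shape[0],:a.shape[1]]=a;o[310:310+275,:220]=b;o[310:310+288,230:230+336]=c
cv2.imwrite("pics/fin.png",o)
E
```

```text
clock: 25.32
position: [0.6501, 0.0114, 0.1477]
ee_rot: [3.14, -0.083, 0.0]
force: [-3.9, 0.2, 5.9]
width: 0.563
gripper_force: 21.0
clock: 26.7
position: [0.5697, 0.0158, 0.3046]
ee_rot: [-3.14, 0.083, -0.003]
force: [0.2, 0.1, 0.3]
width: 0.9
gripper_force: 0.0
clock: 27.58
position: [0.4401, -0.1772, 0.3039]
ee_rot: [-3.14, 0.082, -0.001]
force: [0.5, -0.2, 0.1]
width: 0.903
gripper_force: 0.0
front L -0.1802 -0.1779 34
front L -0.1803 -0.1774 30
644 ((0.6455374956130981, 0.009881630539894104), (0.2604755759239197, 0.1764475405216217), 87.44017028808594)
[ 0.5516 -0.1163] ledge x -0.1807
[0.5632 0.1439] ledge x -0.1810
[ 0.7279 -0.1242] ledge x -0.0042
[0.7395 0.136 ] ledge x -0.0045
```

View pics/fin.png

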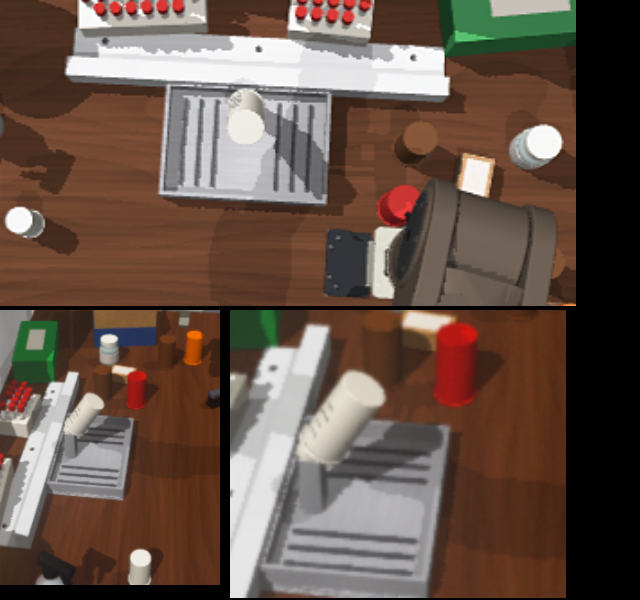

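The beaker hangs fully down the peg, at about (245,118) in the top crop. The rack is flush along the ledge, and the other items are where they were.

```bash
python3 -c "from cell import sign_off; print(sign_off())"
```

```text
the job is handed in; nothing more can be done
None
```

Job handed in at about 28 s on the robot's clock: the rack is flush against the ledge, the larger beaker hangs fully down the peg, and the other items were left where they were.

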